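# Set the washed beaker to dry and latch it down

## Robot

A 6-joint arm with a two-finger parallel gripper is mounted at the origin on the work surface. World frame = base frame: x ahead of the robot, y to its left, z up, the work surface at z = 0. Lengths are in mm, angles in rad, forces in N, time in s.
With the tool pointing down it reaches from about 350 to 875 mm from the base axis. Payload 4.2 kg.
Tool frame: the origin (TCP) lies where the fingers leave the gripper's body, on its centre line; the fingertips stand bot.tip_reach ahead of it and the grasp point (between the pads) lies 51 mm ahead of it (bot.tip_reach is the distance from the TCP to the fingertips, in mm); z points along the fingers, y is the direction in which the jaws open and shut (so a half turn about z gives the same grasp; the last joint's range is limited). The gripper opens to 87 mm and grips with 3 to 60 N. Pads are 19 mm wide; open, the fingers measure 117 mm over their backs; the gripper's body (75 mm by 190 mm) begins 51 mm behind the grasp point.
Start: joints at [-0.927, 0.385, 0.008, 0, -1.194, -0.259], TCP at [234.622, -579.268, 292.25] pointing down, gripper open.
Joint ranges: [-3.14, 3.14], [-1.21, 2.06], [-1.07, 1.41], [-3.16, 2.05], [-2.99, -0.16], [-3.1, 3.1]. Speed limits (rad/s): [2.79, 2.79, 3.14, 3.14, 3.14, 3.14].

## Interface

Orientations are given as a rotation vector (axis times angle).
In Python, from bench import bot gives the robot as it stands. The module is installed in compiled form; this text tells all that it offers.
- The arm moves only by the tool carry_out, never from a script. Its argument "plan" is a list of rows, each a list of 5 numbers: the shift along the tool's x, y, z in units of 25 mm (1.0 is 25 mm), then the turn about the tool's z in units of 8 degrees (1.0 is 8 degrees), then the finger opening in mm, from 0 to 87. In form: [[dx, dy, dz, spin, jaw], ...]. A call has 1 to 10 rows; each row shifts and turns the commanded pose from where the row before left it, along the tool's axes as they then stand; what a row does not reach is not made up. A row lasts 1/10 s, in which the tool goes at most 50 mm and 8.59 degrees, less where a joint would pass 70% of its speed; a pose out of reach is approached as far as the arm can. A call is refused whole if a number of a shift passes 1 or a number of a turn 1, either way. A call with a gripper value outside its range is refused whole. The fingers move at their own pace and stop on an object; the grip force is fixed at half the most. Time passes only in rows, so rows that do not move let the fingers close. It gives the time, the measured TCP pose, the force and the opening at its end, in the units of the state.
- bot.read_state(): the state, without advancing time (a new reading comes with each control period).
- bot.capture(name): name is "scene" or "top" or "wrist"; returns a dict with "pixels" (480x640x3 uint8, blue, green, red), "fx", "fy", "cx", "cy" (pixels), "dist" ([k1, k2, p1, p2, k3] as OpenCV has them; the pictures are not rectified), "origin" and "attitude" of the camera in the world; the wrist camera has in their place "hand_eye" (4x4, takes a point from camera to tool coordinates, whose origin is the TCP and whose axes are the flange's). Camera axes: x right, y up, looking along -z (the intrinsics and any distortion apply to the point x, -y, -z); pixel columns grow to the right and rows downward; lengths in mm; the calibration is good to about 2 mm. A picture is of the moment at which its call begins: read the wrist's pose just before it. There is no depth.
- bot.job_done(): hands the job in, once; it reports no verdict.
The state is a dict: "time": time; "joints": joint angles; "qd": joint speeds; "effort": joint torques, N m; "tool_pos": TCP position; "tcp_rot": TCP orientation; "wrist_force": force on the tool from outside, world axes, zero at the start; "wrist_torque": the same for the moment, N m; "opening": finger opening in mm.
Only numpy, scipy, OpenCV 4.12 (cv2) and the standard library are available. Lean on these libraries where they do the work, as an engineer would, in place of code of your own. Each camera call takes 0.05 s, during which the arm holds its last target.

## Task

The washed green beaker lies on its side in the white draining cradle. Turn it upside down over the peg of the drying stand so that its rim sits flat on the stand's base, then swing the stand's red-tipped keeper bar across over it until the bar rests fully in its catch. Leave the dish, the ramekin, the jar and the tongs where they are.

Things in the scene. Friction and masses are not known exactly. Their poses are not given: they have to be found in the camera images.
- beaker: Green plastic beaker, a plain round cup: outside diameter 53 mm, inside 47 mm, 85 mm tall, floor 3 mm, about 60 g. Origin at mid-axis; its x axis points along the axis towards the open mouth. It starts lying in the cradle, origin 58 mm above the shelf, mouth pointing roughly to the robot's left and 20 degrees downhill; its sides are free to grasp (the cradle is no wider than it).
- beaker_mouth (a point): Centre of the beaker's open mouth, in the plane of the rim.
- beaker_base (a point): Centre of the outer face of the beaker's closed bottom, 85 mm from beaker_mouth.
- cradle: White plastic draining cradle, fixed: foot 100 x 52 x 8 mm with two V saddles, 60 mm apart, that carry the beaker sloping, and a small stop at its rim; nothing wider than the beaker or higher than 56 mm. Origin on the shelf under its centre, x towards the beaker's mouth.
- stand: Fixed drying stand: dark wooden base 100 (x) x 180 (y) x 15 mm, origin on the shelf under its centre. White peg in its middle: diameter 36 mm, tip 60 mm above the base, top 15 mm tapered to a 16 mm flat. Two thin steel posts at x = +15 mm: hinge post at y = +70 mm, 118 mm high over the shelf; catch post at y = -70 mm, 122 mm high, its catch open to +x.
- seat (a point): Middle of the top face of the stand's base, at the foot of the peg, 15 mm above the shelf: where the centre of the beaker's mouth belongs.
- keeper (a joint): Angle of the level keeper bar about its upright hinge post: 0 = closed, bar along the stand's -y across the beaker, resting in the catch (bar axis 110 mm above the shelf, 5 mm clear of a fully seated beaker); grows as the bar swings away on the stand's +x side; 1.57 = pointing to the stand's +x; up to 2.1. Stiff: it stays where it is left and moves with about 1 N at its grip.
- bar_hinge (a point): Point on the keeper bar's upright hinge axis, at the height of the bar's axis, 110 mm above the shelf.
- bar_grip (a point): Middle of the free part of the red grip, an upright round pin 14 mm in diameter at the bar's end, 170 mm from the hinge axis; this point lies 30 mm above the bar's axis (140 mm above the shelf), the pin's top 16 mm higher. The bar is a level 9 mm steel rod. Closed, the pin stands 30 mm beyond the catch.
- catch (a point): Middle of the catch, where the bar's axis lies when closed, 140 mm from the hinge.
- dish: Shallow round terracotta dish, 124 mm across, 24 mm high, loose. Origin under its centre.
- ramekin: White ceramic ramekin, 74 mm across, 45 mm high, loose. Origin under its centre.
- jar: Clear acrylic supplement jar with red screw-top lid, 70 mm across, 95 mm high, loose. Origin under its centre.
- tongs: Stainless steel tongs lying flat, 220 mm long along their x axis, about 55 mm wide, 12 mm high, loose. Origin on the shelf under their middle.

How it is judged:
By the outcome, as a careful person would: the job done as asked, in the order asked, and still so for the second after the job is handed in, with the robot touching nothing.
It also fails if it takes over 64 s, if anything falls off the work surface, if the arm or the gripper's body presses on something with over 40 N, if the wrist force passes 120 N, or if a joint passes its speed limit or range.

## Working session

There is one attempt and no reset: what is moved stays moved. The work goes in short steps, Python scripts to look and compute and a tool call to move; the robot and the scene stay as the last step left them, time stands still between calls to the robot, and variables do not carry over. Pictures are saved under pics/ and viewed, and the job is handed in when it is done.

Besides the shell and the picture viewer there is one more tool, called as a command line: name --pt "numbers of a row" for each row, then --argument value for the rest. carry_out: Moves the arm, as the interface text tells. Its arguments: {"type":"object","properties":{"plan":{"type":"array"}},"required":["plan"]}

```bash
mkdir -p pics; ls
python3 - <<'E'
from bench import bot
import cv2,json
print(bot.read_state(), bot.tip_reach)
for n in ["scene","top","wrist"]:
    c=bot.capture(n); cv2.imwrite(f"pics/{n}0.png",c["pixels"])
    print(n,{k:(v.tolist() if hasattr(v,'tolist') else v) for k,v in c.items() if k!="pixels"})
E
```

```text
pics
{'time': 0.0, 'joints': array([-9.27392131e-01,  3.85535708e-01,  6.59465279e-03, -5.11042855e-04,
       -1.19397802e+00, -2.58588479e-01]), 'qd': array([ 0.00050375,  0.0011297 , -0.00209347,  0.00076753, -0.00274621,
        0.00151874]), 'effort': array([-2.82590872e-04, -3.90666640e+01,  1.87402779e+01,  4.21996325e+00,
        1.10331882e-02, -1.72706127e-04]), 'tool_pos': array([ 234.46024969, -578.85697623,  291.15802979]), 'tcp_rot': array([ 0.60035819, -3.08318606, -0.00332568]), 'wrist_force': array([ 0.19953629, -0.37312774, -0.30564595]), 'wrist_torque': array([0.03073504, 0.02239174, 0.05520807]), 'opening': 86.99583430129725} 69.7
scene {'fx': 609.508345981967, 'fy': 609.508345981967, 'cx': 322.6299279734454, 'cy': 238.75467051131074, 'dist': [0.06427721763970058, 0.0, 0.0, 0.0, 0.0], 'origin': [1445.8936570160638, -127.34327992225322, 1085.7334360311877], 'attitude': [0.5935419073977503, 0.5053237334030287, 1.3908188056861375]}
top {'fx': 511.4599107422993, 'fy': 511.4599107422993, 'cx': 315.995157644448, 'cy': 233.61155418508318, 'dist': [-0.0048070250913126574, 0.0, 0.0, 0.0, 0.0], 'origin': [465.3241380768741, -27.492694025132224, 1201.2142980427227], 'attitude': [0.10519931998435551, -0.09058924849823691, -1.5511068751293606]}
wrist {'fx': 407.85455749480957, 'fy': 407.85455749480957, 'cx': 321.2921735146325, 'cy': 243.84081255915902, 'dist': [-0.03323900344578908, 0.0, 0.0, 0.0, 0.0], 'hand_eye': [[-7.42136822709407e-05, 0.9626492653714357, 0.2707515214586318, 74.68393641354575], [0.9999998700410122, 0.0002080063709073419, -0.00046545816932578855, 0.5151742939674131], [-0.000504391006158767, 0.2707514517286736, -0.9626491557034308, -91.95045102456307], [0.0, 0.0, 0.0, 1.0]]}
```

View pics/scene0.png

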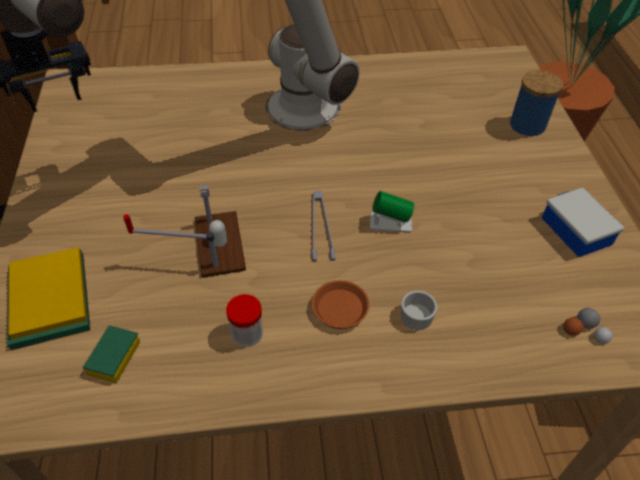

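View pics/top0.png

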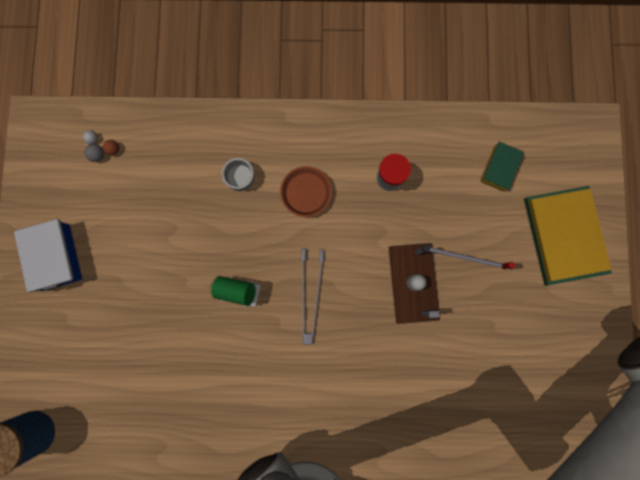

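View pics/wrist0.png

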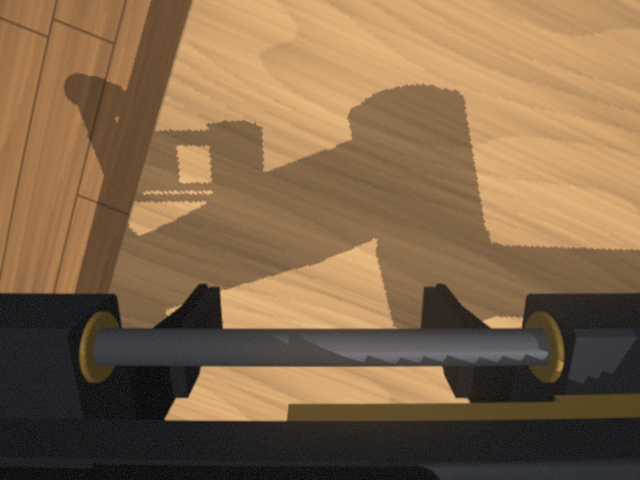

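```bash
cat > h.py <<'E'
import numpy as np, cv2
from scipy.spatial.transform import Rotation as R
from bench import bot
def cam(n):
    s=bot.read_state(); c=bot.capture(n)
    K=np.array([[c["fx"],0,c["cx"]],[0,c["fy"],c["cy"]],[0,0,1]]);D=np.array(c["dist"])
    if "hand_eye" in c:
        H=np.array(c["hand_eye"]); T=np.eye(4);T[:3,:3]=R.from_rotvec(s["tcp_rot"]).as_matrix();T[:3,3]=s["tool_pos"]
        M=T@H; Rm=M[:3,:3];o=M[:3,3]
    else: Rm=R.from_rotvec(c["attitude"]).as_matrix();o=np.array(c["origin"])
    return dict(img=c["pixels"],K=K,D=D,R=Rm,o=o)
def ray(c,px):
    u=cv2.undistortPoints(np.array(px,float).reshape(-1,1,2),c["K"],c["D"])[:,0]
    d=np.c_[u[:,0],-u[:,1],-np.ones(len(u))]@c["R"].T
    return d/np.linalg.norm(d,axis=1)[:,None]
def onz(c,px,z):
    d=ray(c,px); return c["o"]+d*((z-c["o"][2])/d[:,2])[:,None]
def proj(c,P):
    q=(np.atleast_2d(P)-c["o"])@c["R"]; q=q*[1,-1,-1]
    return cv2.projectPoints(q,np.zeros(3),np.zeros(3),c["K"],c["D"])[0][:,0]
def tri(cs,pxs):
    A=np.zeros((3,3));b=np.zeros(3)
    for c,p in zip(cs,pxs):
        d=ray(c,[p])[0];P=np.eye(3)-np.outer(d,d);A+=P;b+=P@c["o"]
    X=np.linalg.solve(A,b)
    return X,[np.linalg.norm(np.cross(X-c["o"],ray(c,[p])[0])) for c,p in zip(cs,pxs)]
def big(mask):
    n,l,s,cen=cv2.connectedComponentsWithStats(mask.astype(np.uint8)*1)
    i=1+np.argmax(s[1:,4]); return l==i
def save(img,name,box=None,k=1):
    if box: x0,y0,x1,y1=box; img=img[y0:y1,x0:x1]
    cv2.imwrite("pics/"+name,cv2.resize(img,None,fx=k,fy=k,interpolation=cv2.INTER_CUBIC))
E
python3 - <<'E'
from h import *
t=cam("top");s=cam("scene")
for n,c,b in [("top",t,(190,250,280,330)),("scene",s,(350,170,440,250))]:
    save(c["img"],f"{n}_bk.png",b,7)
save(t["img"],"top_st.png",(370,220,530,340),5); save(s["img"],"scene_st.png",(110,170,260,290),5)
for n,c in(("top",t),("scene",s)):
    h=cv2.cvtColor(c["img"],cv2.COLOR_BGR2HSV)
    g=(h[...,0]>50)&(h[...,0]<75)&(h[...,1]>150)
    g=big(g); ys,xs=np.nonzero(g); print(n,xs.mean(),ys.mean(),cv2.minAreaRect(np.c_[xs,ys].astype(np.float32)))
E
```

```text
top 233.1755915317559 290.35616438356163 ((232.94944763183594, 290.2191162109375), (41.2242431640625, 20.83698081970215), 12.994616508483887)
scene 393.0267379679144 206.3422459893048 ((393.1999816894531, 206.39999389648438), (37.94732666015625, 20.238576889038086), 18.434947967529297)
```

View pics/top_bk.png

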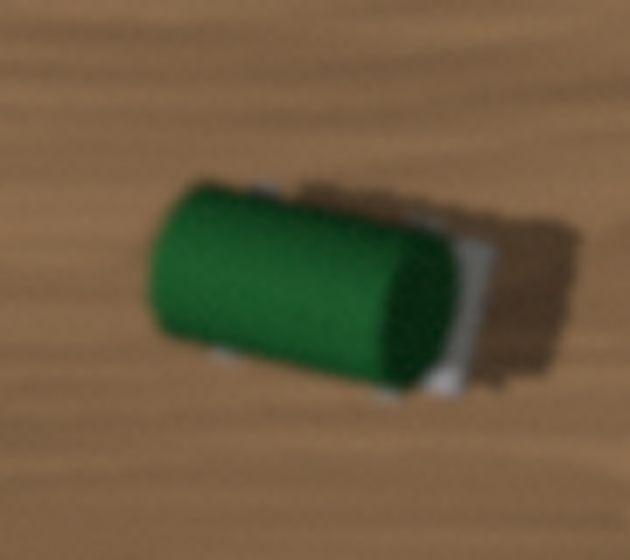

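View pics/scene_bk.png

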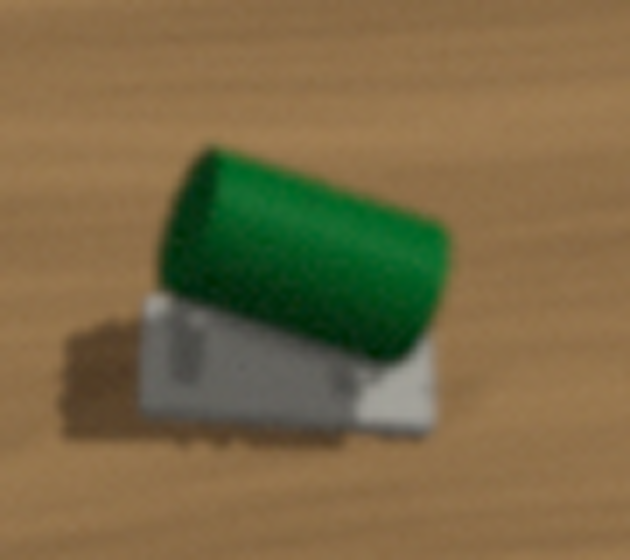

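View pics/top_st.png

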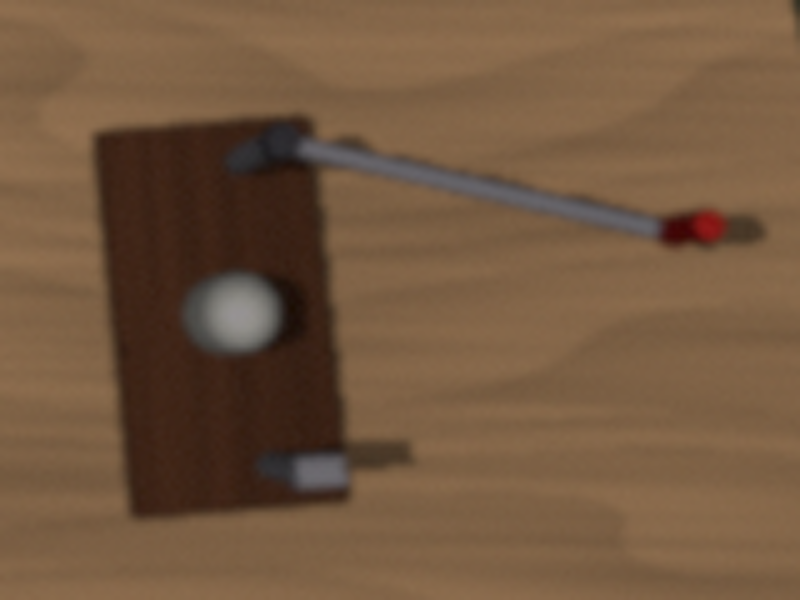

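View pics/scene_st.png

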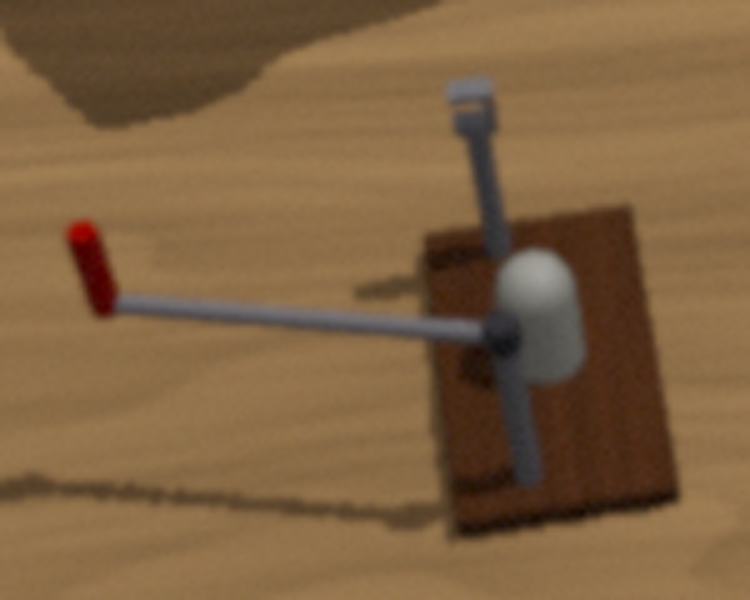

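Run:
```python
from h import *
t=cam("top");s=cam("scene")
pxs=[];N=[]
for c in(t,s):
    h=cv2.cvtColor(c["img"],cv2.COLOR_BGR2HSV)
    g=big((h[...,0]>50)&(h[...,0]<75)&(h[...,1]>140)&(h[...,2]>20)); ys,xs=np.nonzero(g)
    P=np.c_[xs,ys].astype(np.float32); r=cv2.minAreaRect(P); pxs.append(r[0])
    b=cv2.boxPoints(r); e=b[1]-b[0] if np.linalg.norm(b[1]-b[0])>np.linalg.norm(b[2]-b[1]) else b[2]-b[1]
    e/=np.linalg.norm(e); d=ray(c,[np.array(r[0])-10*e,np.array(r[0])+10*e]); N.append(np.cross(d[0],d[1]))
X,er=tri([t,s],pxs); a=np.cross(*N);a/=np.linalg.norm(a);a*=np.sign(a[1])
print("beaker",X,er,"axis",a,"tilt",np.degrees(np.arcsin(a[2])),"yaw",np.degrees(np.arctan2(a[1],a[0])))
# stand
h=cv2.cvtColor(t["img"],cv2.COLOR_BGR2HSV); 
roi=np.zeros(h.shape[:2],bool);roi[235:330,382:445]=1
m=(h[...,2]<85)&roi; m=big(m); m=cv2.morphologyEx(m.astype(np.uint8),cv2.MORPH_CLOSE,np.ones((15,15)))
ys,xs=np.nonzero(m); r=cv2.minAreaRect(np.c_[xs,ys].astype(np.float32)); print(r)
q=onz(t,cv2.boxPoints(r),15); print(q, "ctr",q.mean(0), [np.linalg.norm(q[i]-q[i-1]) for i in range(4)])
for n,c,p in (("pegtip",t,[(417.3,282.7)]),("grip",t,[(511.3,265)]),):
    print(n,onz(c,p,75 if n=="pegtip" else 156))
# hand-read points scene/top
f=lambda x,y:(370+x/5,220+y/5); g=lambda x,y:(110+x/5,170+y/5)
for n,a_,b_ in (("pintop",f(710,224),g(82,232)),("hinge",f(283,138),g(505,325)),("catchtop",f(320,458),g(470,85)),("pegtop",f(238,312),g(535,262))):
    print(n,tri([t,s],[a_,b_]))
```

```text
beaker [478.43784234 169.42699353  56.1533787 ] [np.float64(2.2592897108595396), np.float64(2.2592897108594565)] axis [ 0.15715148  0.91716082 -0.36622322] tilt -21.48288131837271 yaw 80.27703903544229
((416.625244140625, 282.7943115234375), (77.99048614501953, 49.446414947509766), 84.47245788574219)
[[ 587.16750309 -183.81284242   15.        ]
 [ 600.27543682 -298.32050458   15.        ]
 [ 422.0216914  -313.43681352   15.        ]
 [ 409.25296939 -201.05062506   15.        ]] ctr [ 504.67940018 -249.1551964    15.        ] [np.float64(178.74765019728622), np.float64(115.25546677239252), np.float64(178.89354531203233), np.float64(113.10921986084107)]
pegtip [[ 502.12914886 -239.46912386   75.        ]]
grip [[ 538.78315547 -415.89882519  156.        ]]
pintop (array([ 539.55097072, -415.79440982,  152.59375159]), [np.float64(2.6390913664151627), np.float64(2.639091366415152)])
hinge (array([ 575.82304844, -248.77384887,  115.30808493]), [np.float64(3.3137549602636445), np.float64(3.313754960263696)])
catchtop (array([ 441.50981233, -261.62045956,  126.97477389]), [np.float64(2.224987704839057), np.float64(2.2249877048390116)])
pegtop (array([ 502.9443372 , -238.77086009,   73.98104947]), [np.float64(1.5291587544430276), np.float64(1.529158754442923)])
```

carry_out --pt "-0.4 0.5 0 0 87" --pt "-0.8 0.95 0 0 87" --pt "-0.8 0.95 0 0 87" --pt "-0.8 0.95 0 0 87" --pt "-0.8 0.95 0 0 87" --pt "-0.8 0.95 0 0 87" --pt "-0.8 0.95 0 0 87" --pt "-0.8 0.95 0 0 87" --pt "-0.8 0.95 0 0 87" --pt "-0.8 0.95 0 0 87"

```text
time: 1.35
tool_pos: [326.0, -297.1, 292.5]
tcp_rot: [-0.6, 3.083, -0.001]
wrist_force: [0.5, 0.2, -0.4]
opening: 87.4
```

carry_out --pt "-0.8 0.95 0 0 87" --pt "-0.8 0.95 0 0 87" --pt "-0.8 0.95 0 0 87" --pt "-0.8 0.95 0 0 87" --pt "-0.8 0.95 0 0 87" --pt "-0.8 0.95 0 0 87" --pt "-0.8 0.95 0 0 87" --pt "-0.8 0.95 0 0 87" --pt "-0.8 0.95 0 0 87" --pt "-0.8 0.95 0 0 87"

```text
time: 2.35
tool_pos: [422.1, -1.7, 292.6]
tcp_rot: [-0.601, 3.083, 0.0]
wrist_force: [0.3, -0.1, 0.2]
opening: 87.4
```

carry_out --pt "-0.8 0.95 0 0 87" --pt "-0.8 0.95 0 0 87" --pt "-0.8 0.95 0 0 87" --pt "-0.4 0.5 0 -0.9 87" --pt "0 0 0 -1 87" --pt "0 0 0 -1 87" --pt "0 0 0 -1 87" --pt "0 0 0 -1 87" --pt "0 0 0 -1 87" --pt "0 0 0 -1 87"

```text
time: 3.35
tool_pos: [455.4, 100.8, 292.4]
tcp_rot: [-1.968, 2.449, 0.0]
wrist_force: [0.4, -0.3, 0.4]
opening: 86.9
```

Run:
```python
from h import *
w=cam("wrist"); save(w["img"],"w1.png"); s=bot.read_state(); print(s["tool_pos"],s["tcp_rot"],s["joints"])
print(proj(w,[[478.4,169.4,58]]))
```

```text
[455.48691606 100.88999449 292.39814804] [-1.97239594e+00  2.44469828e+00 -1.53657621e-04] [ 5.67616424e-01  1.11835501e-01 -3.62933736e-01  5.55066678e-05
 -1.09558772e+00 -7.80684404e-01]
[[311.47455791 303.60140467]]
```

View pics/w1.png

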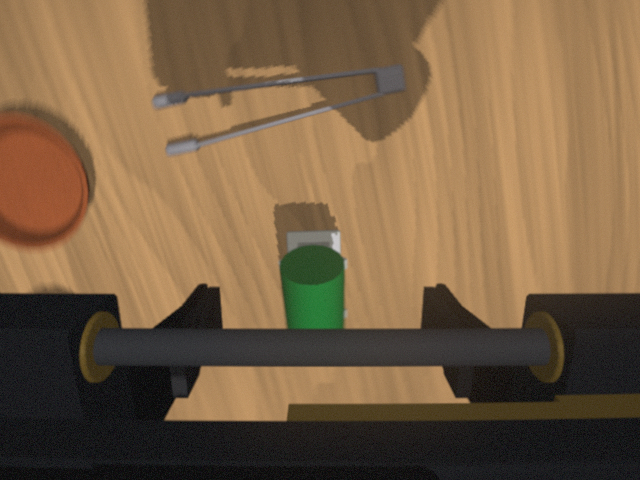

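Run:
```python
from h import *
w=cam("wrist")
h=cv2.cvtColor(w["img"],cv2.COLOR_BGR2HSV)
g=big((h[...,0]>50)&(h[...,0]<75)&(h[...,1]>120)&(h[...,2]>20))
for y in range(240,330,6):
    xs=np.nonzero(g[y])[0]; print(y,xs.min() if len(xs) else None,xs.max() if len(xs) else None, end=' | ')
dk=g&(h[...,2]<85); ys,xs=np.nonzero(big(dk)); print(xs.mean(),ys.mean(),np.ptp(xs),np.ptp(ys),len(xs))
print(onz(w,[(xs.mean(),ys.mean())],72.5))
save(w["img"],"w1c.png",(260,220,370,330),7)
b=np.array([478.4,169.4,58])-42.5*np.array([np.cos(np.radians(20))*.169,np.cos(np.radians(20))*.986,-.342]);print(b,proj(w,b))
```

```text
240 None None | 246 None None | 252 None None | 258 284 299 | 264 281 317 | 270 282 318 | 276 281 341 | 282 282 341 | 288 283 341 | 294 283 341 | 300 283 341 | 306 284 340 | 312 284 340 | 318 286 340 | 324 286 340 | 297.8228404099561 277.47437774524155 51 75 683
[[482.33394339 138.4144443   72.5       ]]
[471.65065775 130.02218073  72.535     ] [[308.35997129 265.30029026]]
```

View pics/w1c.png

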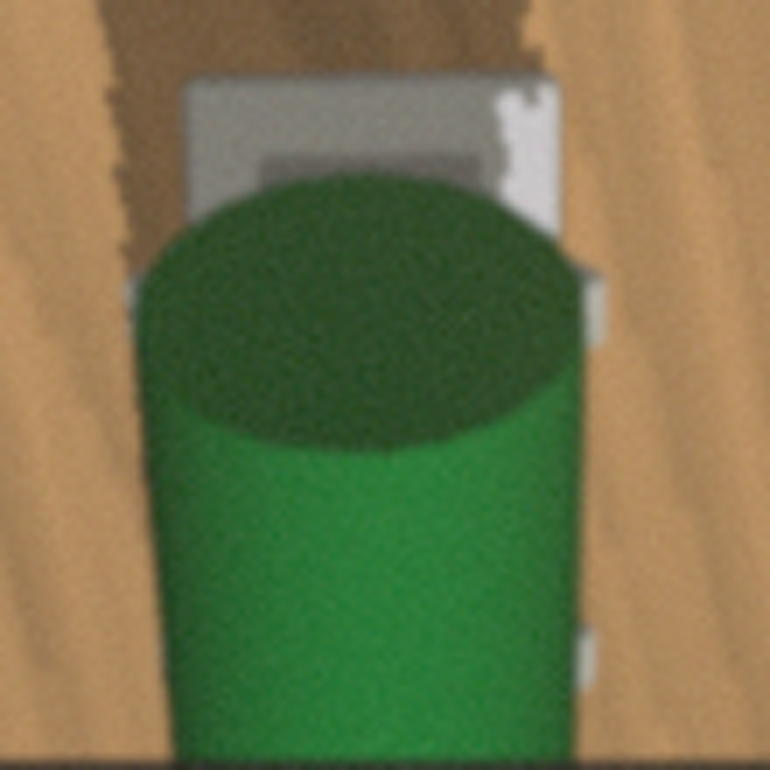

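Run:
```python
from h import *
w=cam("wrist")
B=onz(w,[(311.3,264.7)],72.5)[0]; print(B)
c,s=np.cos(np.radians(20)),np.sin(np.radians(20))
for yaw in (77,79,81,83):
    y=np.radians(yaw);a=np.array([np.cos(y)*c,np.sin(y)*c,-s]); 
    print(yaw,proj(w,B+a*35), B+20.5*a, B+42.5*a)
```

```text
[469.42811312 129.84789742  72.5       ]
77 [[311.72829427 296.62456466]] [473.76150245 148.6178688   65.48858706] [478.41196906 168.76125271  57.96414391]
79 [[313.06819936 296.60784705]] [473.10380012 148.75766774  65.48858706] [477.04843983 169.0510798   57.96414391]
81 [[314.4064849  296.54778197]] [472.44161952 148.87442805  65.48858706] [475.67562639 169.29314385  57.96414391]
83 [[315.74164576 296.44443091]] [471.77576743 148.96800746  65.48858706] [474.29520133 169.48714994  57.96414391]
```

carry_out --pt "-0.7 -0.1 0 -0.2 87" --pt "-0.7 -0.1 0 0 87" --pt "-0.6 -0.13 0.5 0 87" --pt "0 0 1 0 87" --pt "0 0 1 0 87" --pt "0 0 1 0 87" --pt "0 0 1 0 87" --pt "0 0 1 0 87" --pt "0 0 0.5 0 87" --pt "0 0 0 0 87"

```text
time: 4.5
tool_pos: [472.6, 148.3, 139.2]
tcp_rot: [1.991, -2.422, -0.001]
wrist_force: [0.0, 0.4, 0.2]
opening: 86.9
```

Run:
```python
from h import *
s=bot.read_state(); print(s["tool_pos"],s["tcp_rot"],s["opening"]); c=cam("scene"); save(c["img"],"s2.png",(330,140,460,240),6)
```

```text
[472.62703622 148.30728532 139.23037776] [ 1.99072506e+00 -2.42232589e+00 -1.21947657e-03] 86.8562690870193
```

View pics/s2.png

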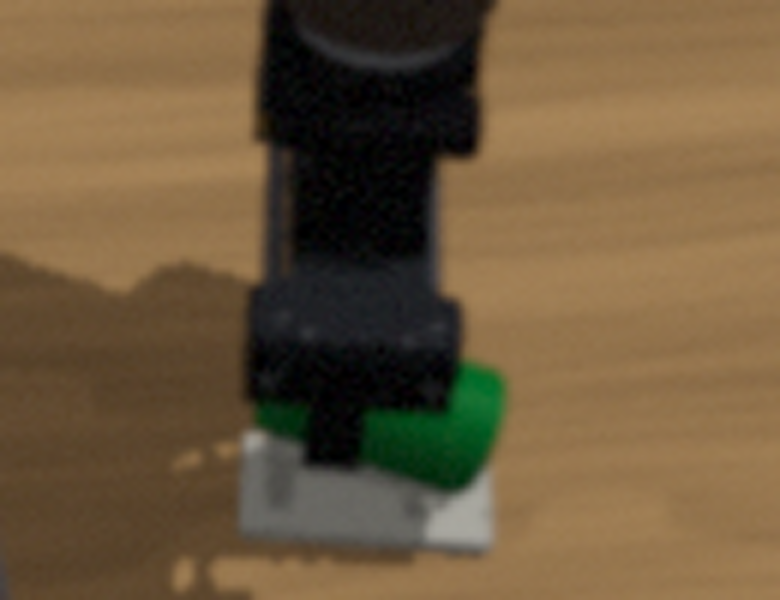

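carry_out --pt "0 0 0.5 0 87" --pt "0 0 0.4 0 87" --pt "0 0 0 0 60" --pt "0 0 0 0 50" --pt "0 0 0 0 50" --pt "0 0 0 0 50" --pt "0 0 0 0 50" --pt "0 0 0 0 50"

```text
time: 5.35
tool_pos: [474.0, 148.4, 120.4]
tcp_rot: [-1.994, 2.426, -0.0]
wrist_force: [-0.9, 1.7, 3.2]
opening: 53.6
```

carry_out --pt "0 0 0 0 45" --pt "0 0 0 0 45" --pt "0 0 0 0 45"

```text
time: 5.65
tool_pos: [474.0, 149.0, 120.3]
tcp_rot: [-1.994, 2.425, 0.001]
wrist_force: [-3.4, 4.5, 4.1]
opening: 53.2
```

Run:
```python
from h import *
s=bot.read_state(); print(s["tool_pos"],s["tcp_rot"],s["opening"],s["wrist_force"],s["wrist_torque"]); c=cam("scene"); save(c["img"],"s3.png",(330,140,460,240),6)
w=cam("wrist");save(w["img"],"w3.png")
```

```text
[474.01669189 149.04728459 120.30239934] [-1.99393867e+00  2.42474536e+00  6.53077314e-04] 53.16886586426694 [-3.41920444  4.54373098  4.1323321 ] [1.52577874 1.0068734  0.09826711]
```

View pics/s3.png

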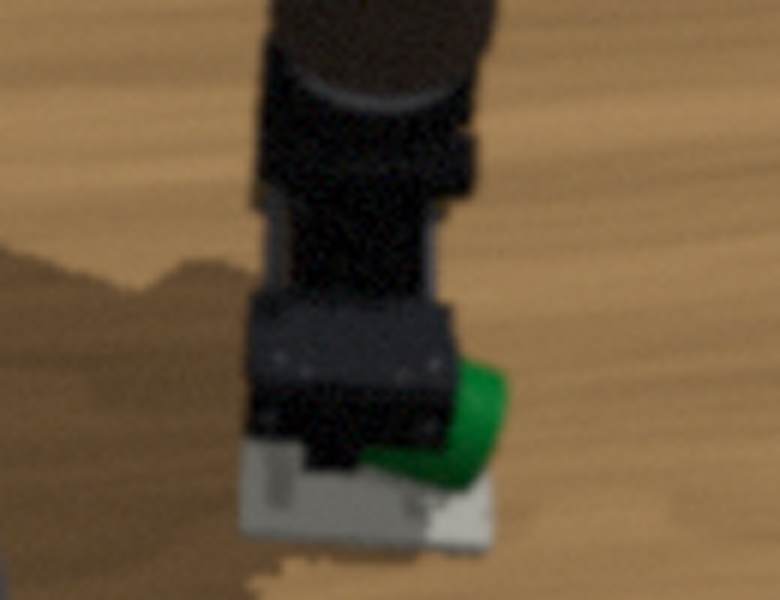

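View pics/w3.png

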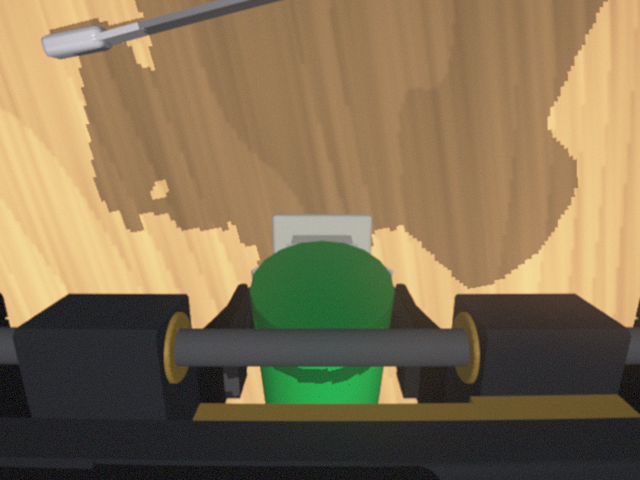

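carry_out --pt "-0.2 0 -0.16 0 45" --pt "-0.2 0 -0.16 0 45" --pt "-0.22 0 -0.13 0 45" --pt "-0.22 0 -0.13 0 45" --pt "0 0 0 0 45"

```text
time: 6.25
tool_pos: [476.4, 166.8, 134.0]
tcp_rot: [1.991, -2.421, 0.001]
wrist_force: [-1.6, -6.7, 4.2]
opening: 52.9
```

Run:
```python
from h import *
s=bot.read_state(); print(s["tool_pos"],s["tcp_rot"],s["opening"],s["wrist_force"],s["wrist_torque"]); c=cam("scene"); save(c["img"],"s4.png",(330,140,460,240),6)
w=cam("wrist");save(w["img"],"w4.png")
```

```text
[476.38687494 166.83068986 134.0296929 ] [ 1.99058578e+00 -2.42122650e+00  1.41688968e-03] 52.91816770646854 [-1.61848814 -6.7051329   4.1869748 ] [-2.0146363   0.40012094  0.00336428]
```

View pics/s4.png

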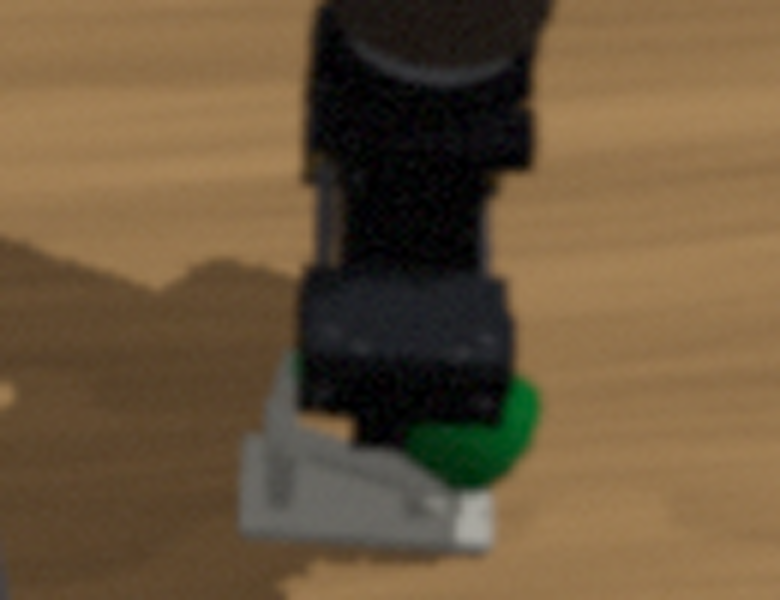

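View pics/w4.png

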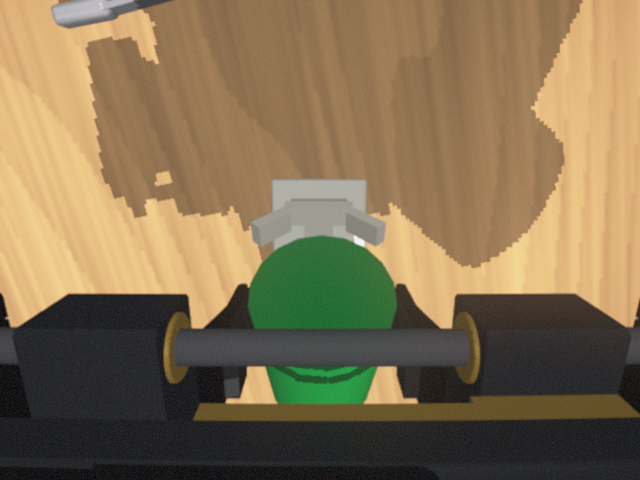

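carry_out --pt "-0.23 0 -0.1 0 45" --pt "-0.23 0 -0.09 0 45" --pt "-0.24 0 -0.06 0 45" --pt "-0.24 0 -0.05 0 45" --pt "0 0 0 0 45"

```text
time: 6.85
tool_pos: [481.0, 190.2, 141.3]
tcp_rot: [1.991, -2.422, 0.001]
wrist_force: [-2.3, -4.5, 4.5]
opening: 53.1
```

Run:
```python
from h import *
s=bot.read_state(); print(s["tool_pos"],s["tcp_rot"],s["opening"],s["wrist_force"],s["wrist_torque"]); c=cam("scene"); save(c["img"],"s5.png",(330,140,460,240),6)
w=cam("wrist");save(w["img"],"w5.png")
```

```text
[480.98852379 190.21930841 141.30891951] [ 1.99089959e+00 -2.42184407e+00  1.00440792e-03] 53.124403548322114 [-2.29013152 -4.5306677   4.50677956] [-1.691933    0.81081131 -0.07016123]
```

View pics/s5.png

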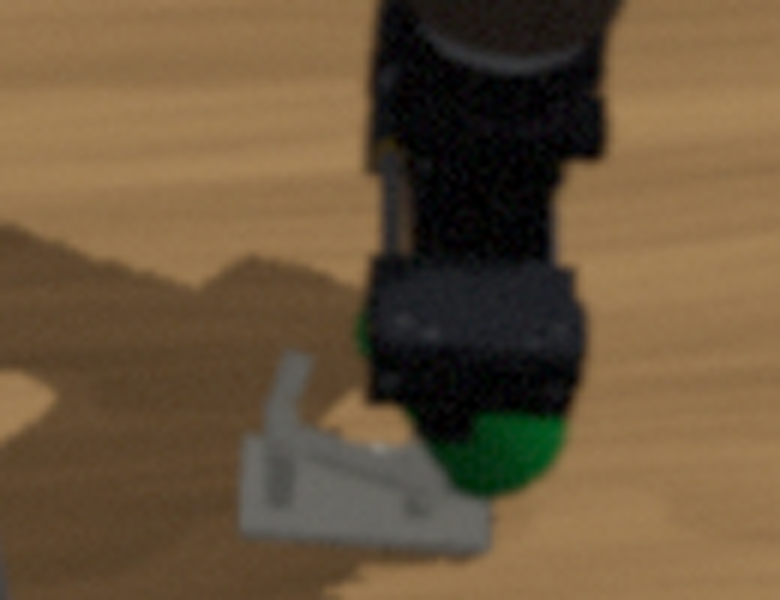

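View pics/w5.png

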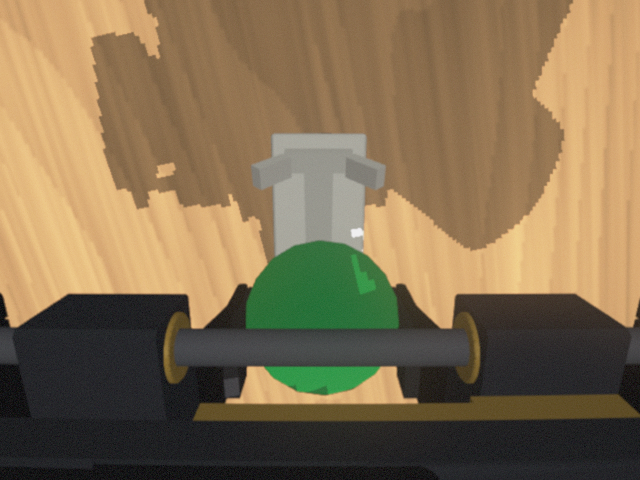

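carry_out --pt "-0.25 0 -0.02 0 45" --pt "-0.25 0 0 0 45" --pt "-0.25 0 0.03 0 45" --pt "-0.25 0 0.04 0 45" --pt "-0.25 0 0.05 0 45" --pt "0 0 0 0 45"

```text
time: 7.55
tool_pos: [487.6, 222.5, 138.2]
tcp_rot: [1.993, -2.424, -0.001]
wrist_force: [-4.0, -4.1, -0.7]
opening: 53.0
```

Run:
```python
from h import *
s=bot.read_state(); print(s["tool_pos"],s["tcp_rot"],s["opening"],s["wrist_force"],s["wrist_torque"]); c=cam("scene"); save(c["img"],"s6.png",(330,140,460,240),6)
w=cam("wrist");save(w["img"],"w6.png")
```

```text
[487.62400873 222.53275733 138.15329914] [ 1.99326855e+00 -2.42443487e+00 -5.27771371e-04] 53.049330172168304 [-4.04135801 -4.13627069 -0.69928389] [-1.26762477  0.95249468 -0.09653794]
```

View pics/s6.png

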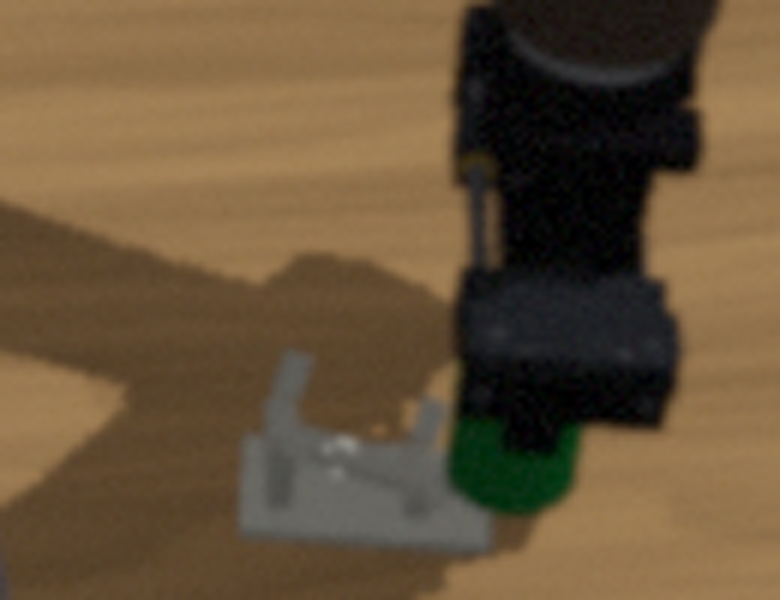

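View pics/w6.png

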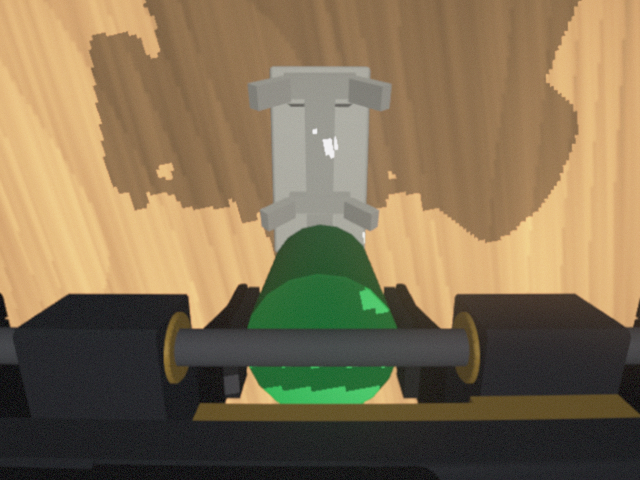

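Run:
```python
from h import *
c=bot.capture("wrist");H=np.array(c["hand_eye"])
w=dict(K=np.array([[c["fx"],0,c["cx"]],[0,c["fy"],c["cy"]],[0,0,1]]),D=np.array(c["dist"]),R=H[:3,:3],o=H[:3,3])
for th in (75,80,85,90,95,100):
    t=np.radians(th); a=np.array([-np.cos(t),0,np.sin(t)]); n=np.array([np.sin(t),0,np.cos(t)]) # n: side that was lower (toward +x)
    G=np.array([0,0,55.]);
    print(th,[np.round(proj(w,p)[0]).tolist() for p in (G-20.5*a+26.5*n,G-20.5*a-26.5*n,G+64.5*a+26.5*n)])
```

```text
75 [[319.0, 259.0], [319.0, 411.0], [320.0, 251.0]]
80 [[319.0, 265.0], [319.0, 413.0], [320.0, 241.0]]
85 [[319.0, 271.0], [319.0, 414.0], [320.0, 231.0]]
90 [[319.0, 279.0], [319.0, 414.0], [320.0, 222.0]]
95 [[319.0, 286.0], [319.0, 413.0], [320.0, 213.0]]
100 [[319.0, 295.0], [319.0, 412.0], [320.0, 204.0]]
```

carry_out --pt "0 0 -0.5 0 45" --pt "0 0 -0.9 0 45" --pt "0 0 -0.9 0.24 45" --pt "0 0 -0.9 1 45" --pt "0 0 -0.9 1 45" --pt "0 0 -0.6 1 45" --pt "0 0 0 1 45" --pt "0 0 0 1 45" --pt "0 0 0 1 45" --pt "0 0 0 1 45"

```text
time: 8.7
tool_pos: [489.9, 224.1, 259.3]
tcp_rot: [-0.561, 3.083, 0.007]
wrist_force: [-0.1, 0.8, -0.4]
opening: 52.6
```

carry_out --pt "0 0 0 1 45" --pt "0 -0.5 0 1 45" --pt "0 -0.9 0 0 45" --pt "0 -0.9 0 0 45" --pt "0 -0.9 0 0 45" --pt "0 -0.9 0 0 45" --pt "0 -0.9 0 0 45" --pt "0 -0.9 0 0 45" --pt "0 -0.9 0 0 45" --pt "0 -0.9 0 0 45"

```text
time: 9.7
tool_pos: [508.7, 31.0, 259.2]
tcp_rot: [-0.136, 3.13, 0.004]
wrist_force: [0.3, -0.0, -0.5]
opening: 53.0
```

Run:
```python
from h import *
s=bot.read_state(); print(s["tool_pos"],s["tcp_rot"],s["opening"],s["wrist_force"],s["joints"])
w=cam("wrist");save(w["img"],"w7.png")
```

```text
[508.70160853  31.02686271 259.2043525 ] [-0.13595204  3.13030801  0.00403842] 53.00600203968624 [ 0.31109228 -0.04983377 -0.51247059] [ 3.80002289e-01  2.13976283e-01 -3.25604480e-01  3.73204344e-04
 -1.02250056e+00 -1.86418454e+00]
```

View pics/w7.png

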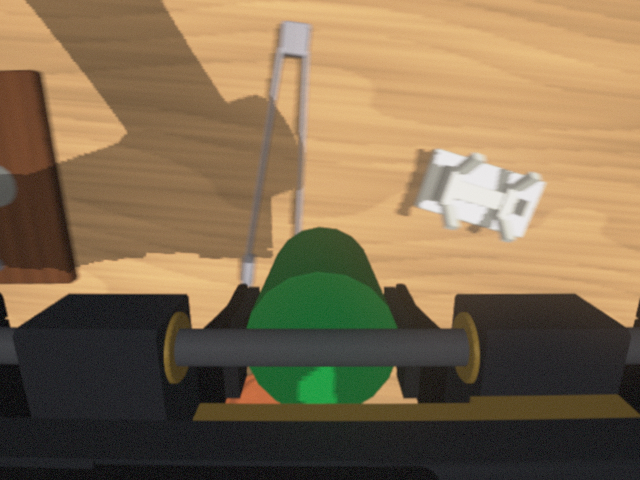

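carry_out --pt "0.2 -0.9 0 0 45" --pt "0.2 -0.9 0 0 45" --pt "0.2 -0.9 0 0 45" --pt "0.2 -0.9 0 0 45" --pt "0.2 -0.9 0 0 45" --pt "0.28 -0.5 0 0 45" --pt "0 0 0 0 45"

```text
time: 10.45
tool_pos: [485.8, -97.0, 258.0]
tcp_rot: [-0.132, 3.135, 0.001]
wrist_force: [-0.3, -0.4, -0.7]
opening: 52.9
```

Run:
```python
from h import *
s=bot.read_state(); print(s["tool_pos"],s["tcp_rot"],s["opening"],s["wrist_force"],s["joints"])
w=cam("wrist");save(w["img"],"w8.png");print(proj(w,[[502.5,-239,75],[502.5,-239,15]]))
```

```text
[485.81720264 -97.04871376 257.9849972 ] [-1.32050270e-01  3.13485456e+00  6.56419714e-04] 52.874046081402064 [-0.31431744 -0.35369697 -0.71763576] [ 1.31228981e-01  1.92886358e-01 -3.56554857e-01 -7.57439397e-05
 -1.01737552e+00 -1.61778890e+00]
[[118.53686594 245.9056172 ]
 [152.11269802 226.13303272]]
```

View pics/w8.png

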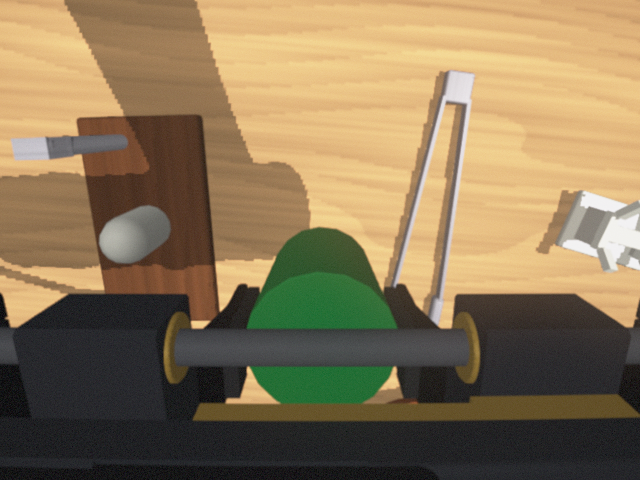

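Run:
```python
from h import *
w=cam("wrist");save(w["img"],"w8c.png",(70,180,190,290),6)
```

```text
(no output)
```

View pics/w8c.png

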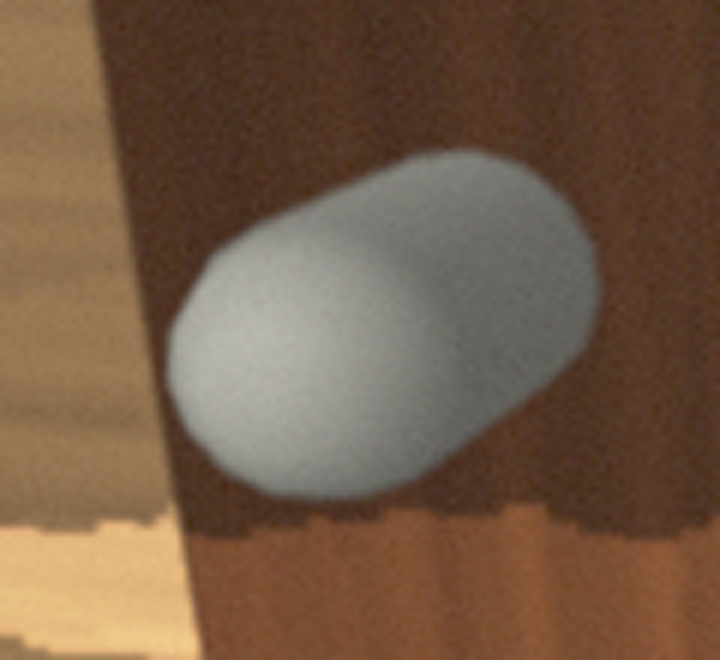

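carry_out --pt "0 -0.9 0 0 45" --pt "0 -0.9 0 0 45" --pt "0 -0.9 0 0 45" --pt "0 -0.9 0 0 45" --pt "0 -0.9 0 0 45" --pt "-0.04 -0.8 0 0 45" --pt "0 -0.5 0 0 45" --pt "0 0 0 0 45" --pt "0 0 0 0 45"

```text
time: 11.45
tool_pos: [499.0, -240.1, 256.6]
tcp_rot: [0.135, -3.139, -0.001]
wrist_force: [-0.5, 0.2, -0.8]
opening: 52.6
```

Run:
```python
from h import *
s=bot.read_state(); print(s["tool_pos"],s["tcp_rot"],s["opening"],s["wrist_force"],s["joints"])
w=cam("wrist");save(w["img"],"w9.png");print(proj(w,[[500.5,-242,60],[500.5,-242,15]]))
save(cam("scene")["img"],"s9.png",(110,110,290,290),4);save(cam("top")["img"],"t9.png",(360,200,540,340),4)
```

```text
[ 499.03297949 -240.07662398  256.6407968 ] [ 1.35393474e-01 -3.13867067e+00 -5.30833177e-04] 52.590091773726 [-0.5104794   0.18686519 -0.80152854] [-1.55822390e-01  2.93264982e-01 -2.22211402e-01 -3.80041979e-04
 -1.05538975e+00 -1.32856566e+00]
[[317.78868287 237.23779022]
 [318.19760004 223.54134857]]
```

View pics/w9.png

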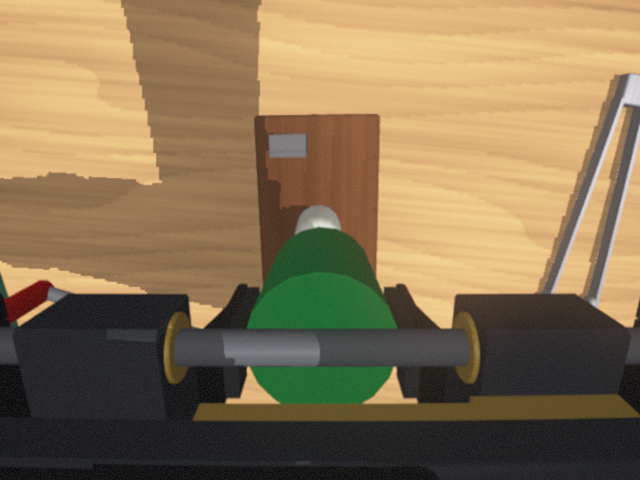

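View pics/s9.png

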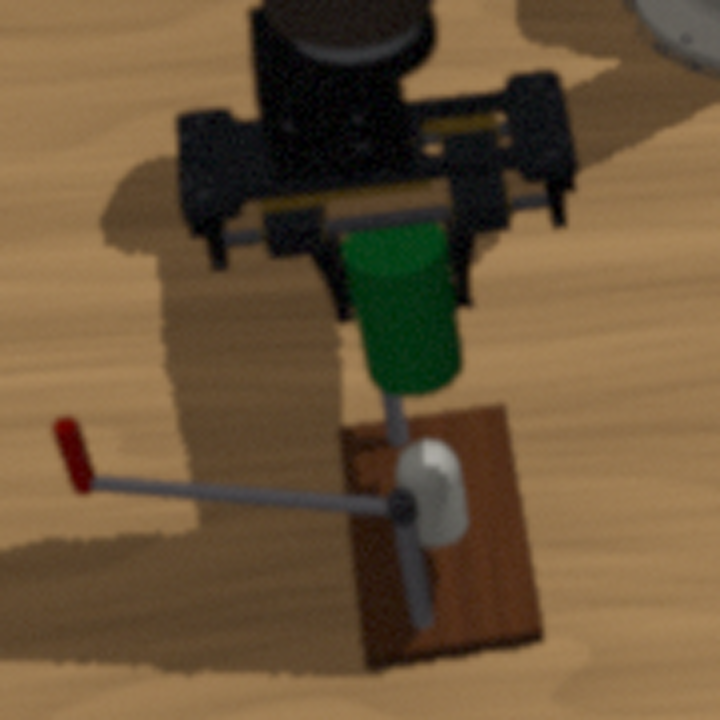

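carry_out --pt "0 -0.07 0.5 0 45" --pt "0 0 0.5 0 45" --pt "0 0 0.5 0 45" --pt "0 0 0.4 0 45" --pt "0 0 0.4 0 45" --pt "0 0 0.3 0 45" --pt "0 0 0.3 0 45" --pt "0 0 0.3 0 45" --pt "0 0 0.3 0 45" --pt "0 0 0 0 45"

```text
time: 12.6
tool_pos: [498.5, -242.3, 168.1]
tcp_rot: [0.135, -3.137, -0.001]
wrist_force: [-0.6, 0.8, 0.6]
opening: 53.0
```

Run:
```python
from h import *
s=bot.read_state(); print(s["tool_pos"],s["opening"],s["wrist_force"],s["wrist_torque"])
w=cam("wrist");save(w["img"],"w10.png")
save(cam("scene")["img"],"s10.png",(110,110,290,290),4)
```

```text
[ 498.50558596 -242.30067605  168.061321  ] 52.99039587018069 [-0.6256306   0.80600553  0.60176021] [ 0.0052611   0.03149113 -0.00534901]
```

View pics/w10.png

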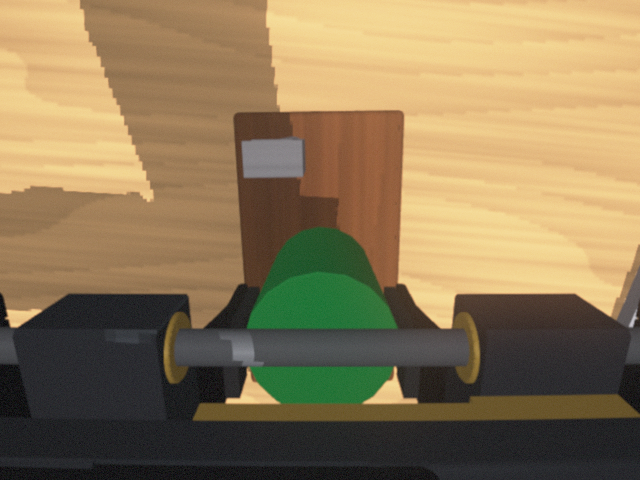

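View pics/s10.png

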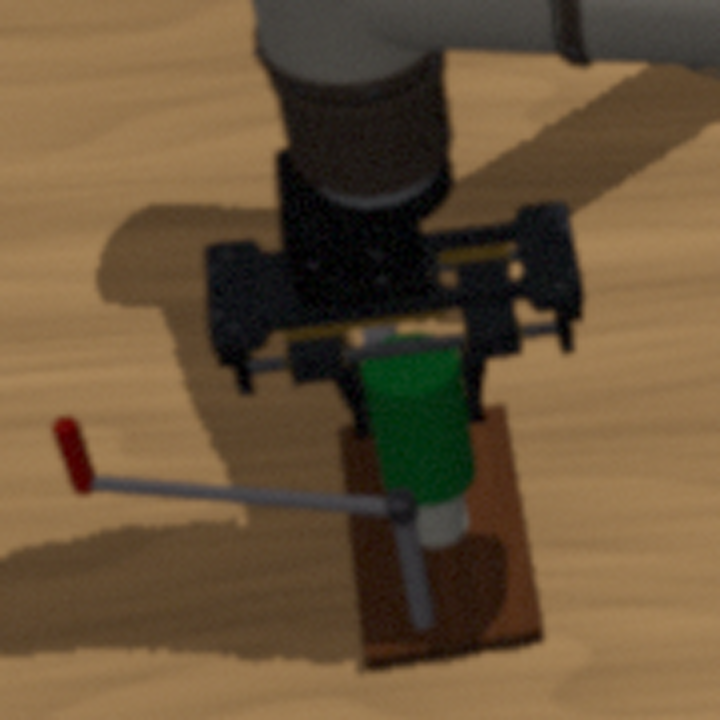

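carry_out --pt "0 0 0.25 0 45" --pt "0 0 0.25 0 45" --pt "0 0 0.25 0 45" --pt "0 0 0.25 0 45" --pt "0 0 0.12 0 45" --pt "0 0 0.12 0 45" --pt "0 0 0 0 45"

```text
time: 13.4
tool_pos: [499.2, -242.4, 137.9]
tcp_rot: [-0.135, 3.139, 0.0]
wrist_force: [1.2, 0.4, -1.2]
opening: 52.9
```

carry_out --pt "0 0 0.1 0 45" --pt "0 0 0.1 0 45" --pt "0 0 0.1 0 45" --pt "0 0 0 0 45"

```text
time: 13.8
tool_pos: [499.8, -242.4, 131.6]
tcp_rot: [-0.136, 3.137, -0.001]
wrist_force: [1.3, 1.2, 3.3]
opening: 53.1
```

Run:
```python
from h import *
s=bot.read_state(); print(s["tool_pos"],s["opening"],s["wrist_force"],s["wrist_torque"])
w=cam("wrist");save(w["img"],"w11.png")
save(cam("scene")["img"],"s11.png",(160,190,260,290),7)
```

```text
[ 499.84173257 -242.44573433  131.55718353] 53.105922900683524 [1.30332442 1.19169335 3.25673085] [ 0.36718485 -0.09448403 -0.00808374]
```

View pics/s11.png

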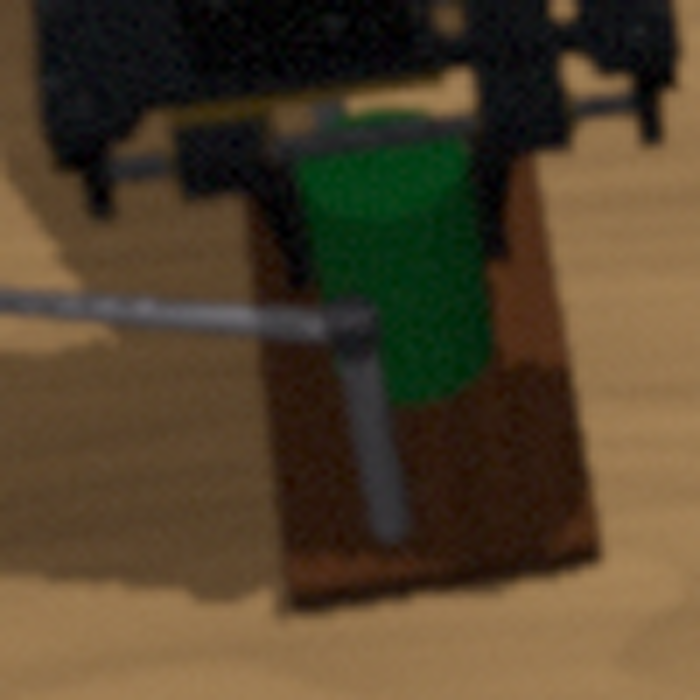

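carry_out --pt "0 0 0.1 0 45" --pt "0 0 0.1 0 45" --pt "0 0 0 0 45"

```text
time: 14.2
tool_pos: [502.5, -242.3, 129.8]
tcp_rot: [-0.138, 3.13, -0.004]
wrist_force: [1.6, 6.6, 18.1]
opening: 52.9
```

carry_out --pt "0 0 0 0 56" --pt "0 0 0 0 62" --pt "0 0 0 0 70" --pt "0 0 0 0 75" --pt "0 0 0 0 75" --pt "0 0 -0.2 0 75" --pt "0 0 -0.3 0 75" --pt "0 0 -0.5 0 75" --pt "0 0 -0.6 0 75" --pt "0 0 -0.8 0 75"

```text
time: 15.2
tool_pos: [498.9, -242.4, 186.9]
tcp_rot: [0.135, -3.138, -0.0]
wrist_force: [-0.5, 0.2, 0.0]
opening: 75.4
```

Run:
```python
from h import *
s=bot.read_state(); print(s["tool_pos"],s["opening"],s["wrist_force"],s["wrist_torque"])
w=cam("wrist");save(w["img"],"w12.png")
save(cam("scene")["img"],"s12.png",(160,190,260,290),7)
```

```text
[ 498.8580685  -242.41974949  186.87743964] 75.3583549158906 [-0.53753966  0.23586499  0.02565051] [-0.02316028 -0.02978212  0.03309681]
```

View pics/s12.png

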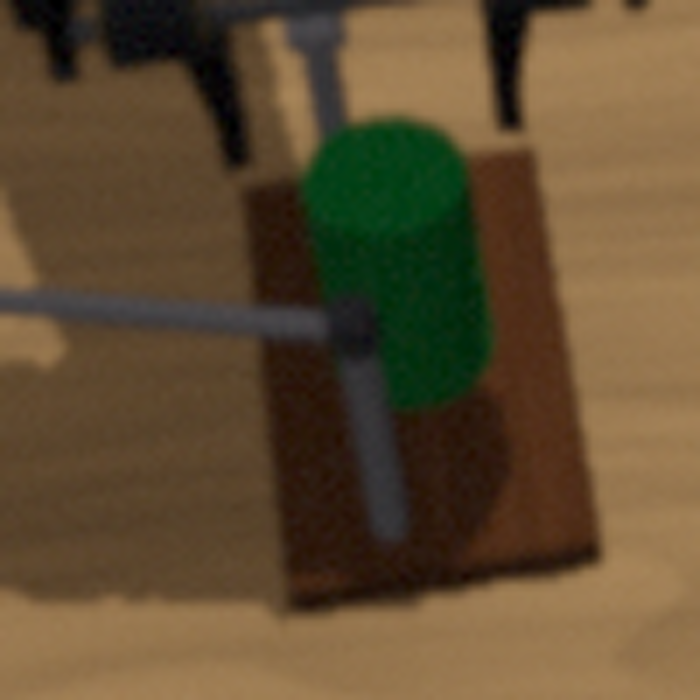

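View pics/w12.png

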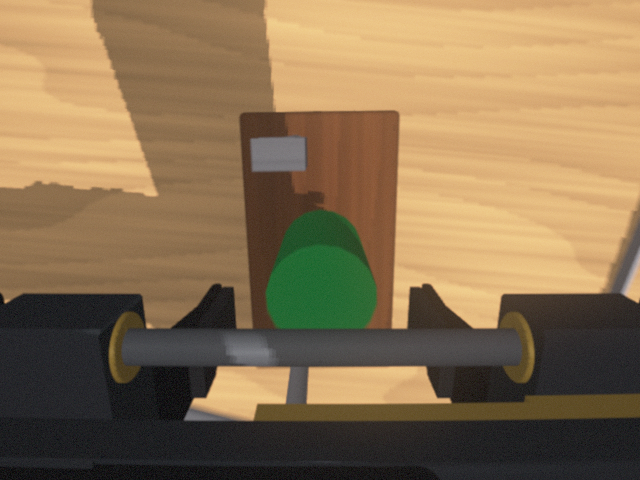

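carry_out --pt "0 0 -0.8 0 60" --pt "0 0 -0.8 0 40" --pt "-0.4 -0.8 -0.8 0 40" --pt "-0.4 -0.8 -0.8 0 40" --pt "-0.4 -0.8 -0.1 0 40" --pt "-0.4 -0.8 0 0 40" --pt "-0.3 -0.8 0 -0.1 40" --pt "0 0 0 -1 40" --pt "0 0 0 -1 40" --pt "0 0 0 -1 40"

```text
time: 16.3
tool_pos: [554.8, -338.2, 268.0]
tcp_rot: [0.814, -3.034, -0.001]
wrist_force: [0.7, 0.1, -0.1]
opening: 39.8
```

carry_out --pt "0 0 0 -1 40" --pt "0 0 0 -1 40" --pt "0 0 0 -1 40" --pt "0 0 0 -1 40" --pt "0 0 0 -1 40" --pt "0 0 0 -1 40" --pt "0 0 0 0 40"

```text
time: 17.0
tool_pos: [554.8, -337.9, 268.2]
tcp_rot: [-1.971, 2.446, 0.001]
wrist_force: [-0.9, -0.3, -0.5]
opening: 39.9
```

Run:
```python
from h import *
s=bot.read_state(); print(s["tool_pos"],s["tcp_rot"],s["opening"],s["wrist_force"],s["joints"])
w=cam("wrist");save(w["img"],"w13.png"); print(proj(w,[[539,-415,156],[539,-415,110]]))
save(cam("scene")["img"],"s13.png",(160,190,260,290),7)
save(cam("top")["img"],"t13.png",(370,220,530,340),5)
```

```text
[ 554.81420259 -337.90239542  268.22437096] [-1.97082346e+00  2.44645707e+00  5.07789110e-04] 39.89753857788024 [-0.92832622 -0.28781103 -0.47258503] [-2.98577450e-01  4.42686299e-01  3.81320886e-02 -2.40840844e-04
 -1.16648267e+00  8.41474189e-02]
[[317.58287885 119.13326253]
 [318.19362553 120.96330621]]
```

View pics/w13.png

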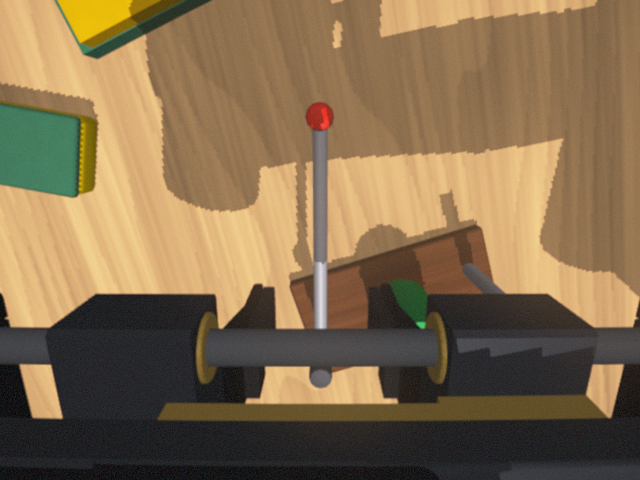

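View pics/s13.png

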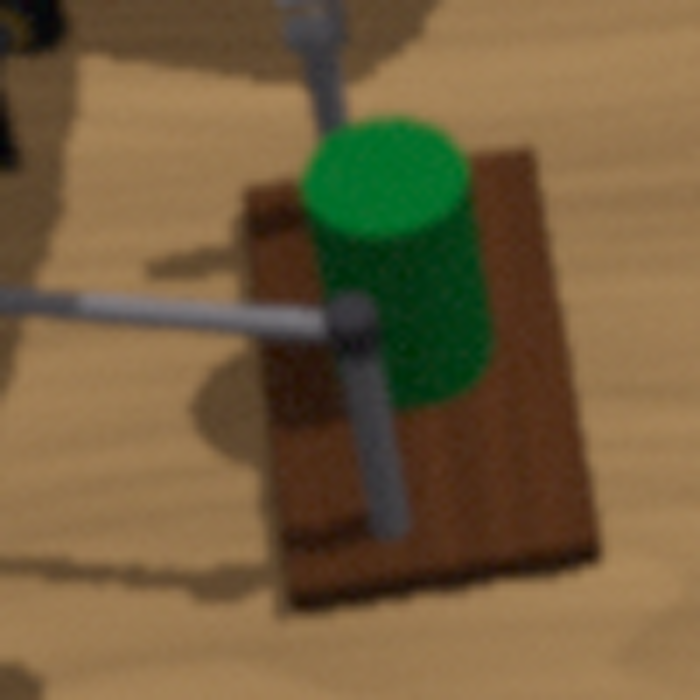

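carry_out --pt "0.8 0 0 0 40" --pt "0.8 0 0 0 40" --pt "0.8 0 0 0 40" --pt "0.82 0 0 0 40" --pt "0 0 0.5 0 40" --pt "0 0 0.8 0 40" --pt "0 0 0.8 0 40" --pt "0 0 0.78 0 40" --pt "0 0 0 0 24" --pt "0 0 0 0 24"

```text
time: 18.15
tool_pos: [538.0, -416.4, 196.1]
tcp_rot: [1.971, -2.446, -0.001]
wrist_force: [0.4, -0.3, -0.0]
opening: 30.8
```

Run:
```python
from h import *
s=bot.read_state(); print(s["tool_pos"],s["tcp_rot"],s["opening"],s["wrist_force"])
w=cam("wrist");save(w["img"],"w14.png")
save(cam("scene")["img"],"s14.png",(70,140,270,290),4)
```

```text
[ 537.96832331 -416.37536282  196.06434541] [ 1.97065897e+00 -2.44580137e+00 -9.53779277e-04] 30.75848110396058 [ 0.40179112 -0.28161285 -0.02949939]
```

View pics/w14.png

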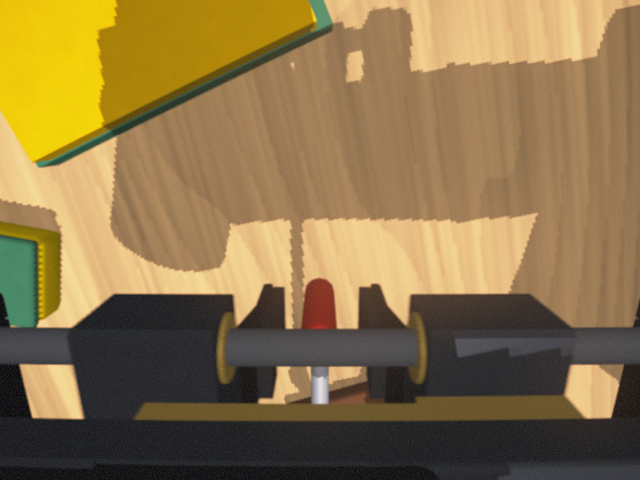

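View pics/s14.png

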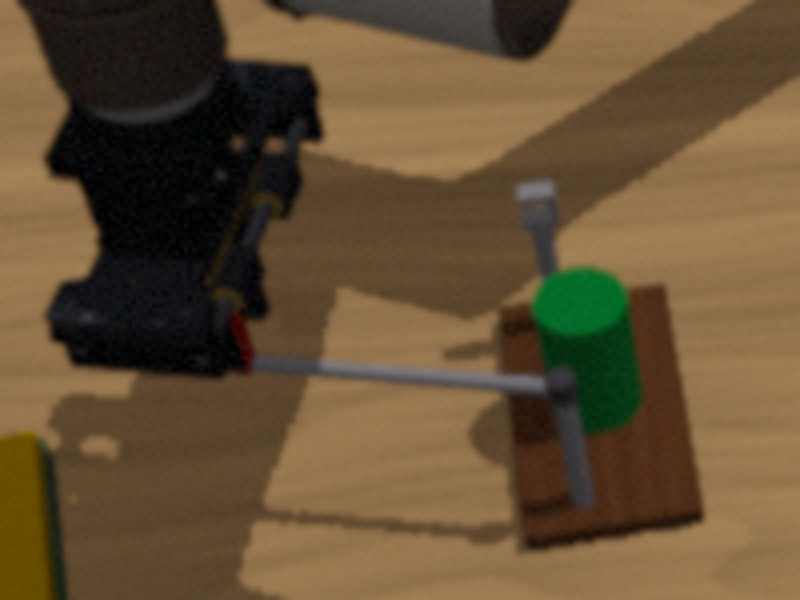

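carry_out --pt "0 0.2 0 0 24" --pt "-0.02 0.47 0 0.5 24" --pt "-0.02 0.47 0 0.5 24" --pt "-0.02 0.47 0 0.5 24" --pt "-0.02 0.47 0 0.5 24" --pt "-0.02 0.47 0 0.5 24" --pt "-0.02 0.47 0 0.5 24" --pt "-0.02 0.47 0 0.5 24" --pt "0 0 0 0 24"

```text
time: 19.15
tool_pos: [459.2, -378.4, 197.5]
tcp_rot: [-1.32, 2.85, -0.001]
wrist_force: [-0.3, -0.1, 0.4]
opening: 24.0
```

Run:
```python
from h import *
s=bot.read_state(); p=s["tool_pos"]; print(p,s["tcp_rot"],s["opening"],s["wrist_force"]); d=p[:2]-[574.4,-247.8]; print(np.hypot(*d),np.degrees(np.arctan2(d[1],d[0]))%360)
w=cam("wrist");save(w["img"],"w15.png")
```

```text
[ 459.24711839 -378.42095883  197.46360395] [-1.32042993e+00  2.84959457e+00 -1.18772355e-03] 24.005501189447614 [-0.25691172 -0.12523319  0.37918404]
174.13219412103646 228.60123018049026
```

View pics/w15.png

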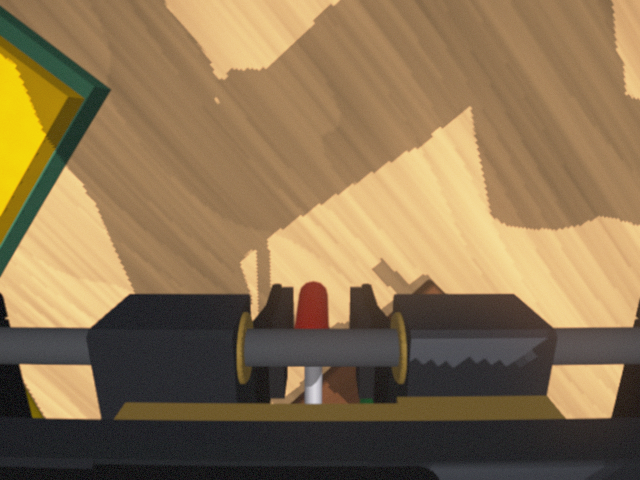

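carry_out --pt "-0.05 0.47 0 0.5 24" --pt "-0.05 0.47 0 0.5 24" --pt "-0.04 0.47 0 0.5 24" --pt "-0.03 0.47 0 0.5 24" --pt "-0.02 0.47 0 0.5 24" --pt "-0.02 0.47 0 0.5 24" --pt "-0.02 0.47 0 0.5 24" --pt "-0.02 0.4 0 0.4 24" --pt "0 0 0 0 24"

```text
time: 20.1
tool_pos: [411.6, -301.0, 196.8]
tcp_rot: [-0.509, 3.099, -0.001]
wrist_force: [0.3, -0.2, -0.2]
opening: 23.7
```

Run:
```python
from h import *
s=bot.read_state(); p=s["tool_pos"]; print(p,s["tcp_rot"],s["opening"],s["wrist_force"]); d=p[:2]-[574.4,-247.8]; print(np.hypot(*d),np.degrees(np.arctan2(d[1],d[0]))%360)
w=cam("wrist");save(w["img"],"w16.png")
save(cam("scene")["img"],"s16.png",(130,140,270,290),5)
```

```text
[ 411.58482203 -301.0017904   196.78709709] [-5.08974545e-01  3.09930194e+00 -6.31817863e-04] 23.660459087319627 [ 0.28500279 -0.21804516 -0.19357633]
171.2869308509632 198.09541750624484
```

View pics/w16.png

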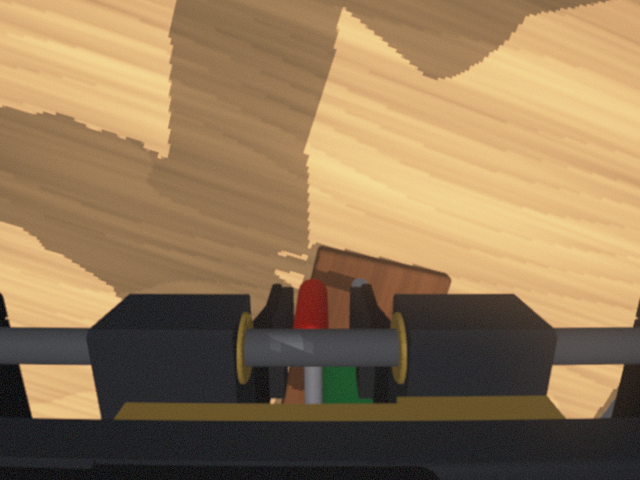

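View pics/s16.png

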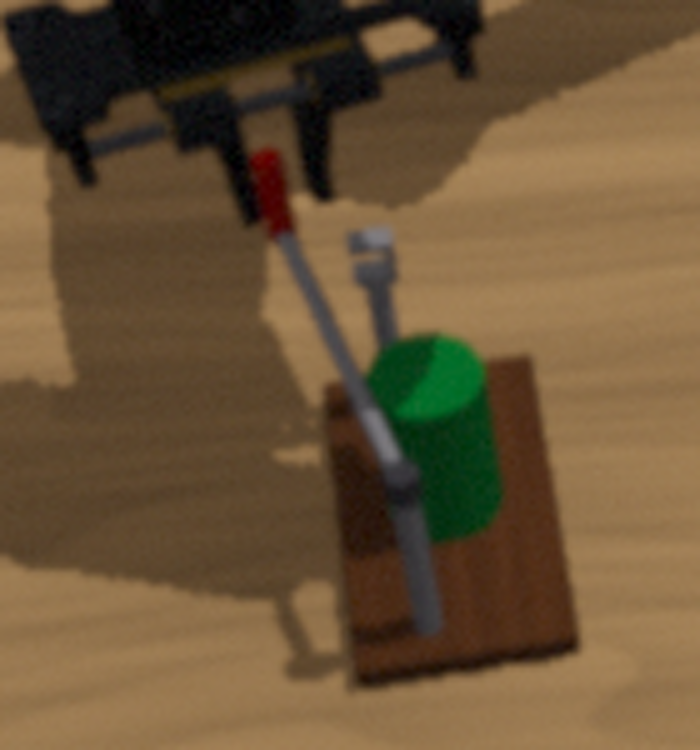

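carry_out --pt "-0.02 0.47 0 0.5 24" --pt "-0.02 0.47 0 0.5 24" --pt "-0.02 0.3 0 0.3 24" --pt "0 0.2 0 0.2 24" --pt "0 0 0 0 24"

```text
time: 20.7
tool_pos: [404.5, -266.3, 196.4]
tcp_rot: [-0.181, 3.136, -0.0]
wrist_force: [-0.5, 0.5, -0.1]
opening: 24.1
```

carry_out --pt "0 0.1 0 0 24" --pt "0 0.1 0 0 24" --pt "0 0.1 0 0 24" --pt "0 0 0 0 24"

```text
time: 21.1
tool_pos: [404.0, -261.1, 196.5]
tcp_rot: [-0.182, 3.135, -0.008]
wrist_force: [1.2, -13.5, -4.9]
opening: 24.4
```

Run:
```python
from h import *
s=bot.read_state(); p=s["tool_pos"]; print(p,s["tcp_rot"],s["opening"],s["wrist_force"]); d=p[:2]-[574.4,-247.8]; print(np.hypot(*d),np.degrees(np.arctan2(d[1],d[0]))%360)
w=cam("wrist");save(w["img"],"w17.png")
save(cam("scene")["img"],"s17.png",(130,140,270,290),5)
```

```text
[ 403.96897658 -261.14279849  196.50737887] [-0.18154698  3.13505117 -0.0079864 ] 24.358374180177165 [  1.20656819 -13.49667926  -4.92977928]
170.952519767882 184.4764730860797
```

View pics/w17.png

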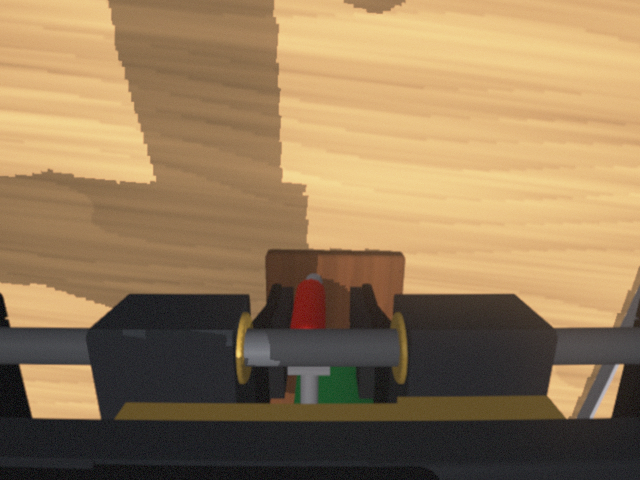

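View pics/s17.png

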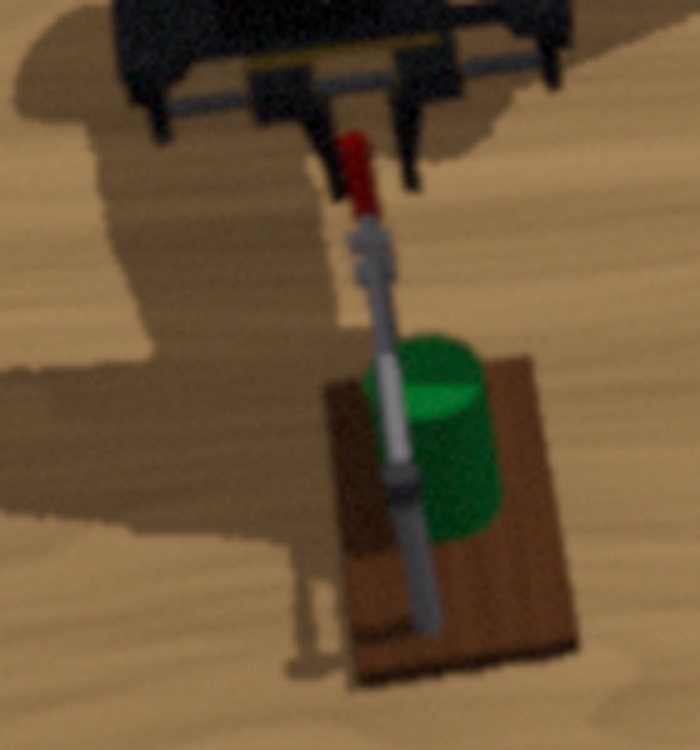

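carry_out --pt "0 0.08 0 0 24" --pt "0 0 0 0 24" --pt "0 0 0 0 24"

```text
time: 21.5
tool_pos: [403.9, -260.6, 196.6]
tcp_rot: [-0.181, 3.135, -0.011]
wrist_force: [0.6, -22.6, -7.9]
opening: 24.1
```

carry_out --pt "0 -0.15 0 0 24" --pt "0 -0.15 0 0 28" --pt "0 0 0 0 36" --pt "0 0 0 0 40" --pt "0 0 -0.5 0 40" --pt "0 0 -0.8 0 40" --pt "0 0 -0.8 0 40" --pt "0 0 -0.8 0 40" --pt "0 0 -0.5 0 40" --pt "0 0 0 0 40"

```text
time: 22.5
tool_pos: [404.7, -264.0, 283.2]
tcp_rot: [-0.18, 3.132, -0.002]
wrist_force: [-0.1, -0.1, -0.7]
opening: 40.5
```

carry_out --pt "0 -0.8 -0.5 0 40" --pt "0 -0.9 -0.5 0 40" --pt "0 -0.9 0 0 40" --pt "0 -0.9 0 0 40" --pt "0 -0.9 0 0 40" --pt "0 -0.9 0 0 40" --pt "0 -0.9 0 0 40" --pt "0 0 0 0 40"

```text
time: 23.3
tool_pos: [421.5, -419.6, 304.2]
tcp_rot: [0.176, -3.135, -0.002]
wrist_force: [-0.9, 0.6, 0.6]
opening: 40.1
```

Run:
```python
from h import *
s=bot.read_state(); print(s["tool_pos"],s["opening"],s["wrist_force"])
a=cam("scene");b=cam("top");save(a["img"],"s18.png",(130,140,270,290),5);save(b["img"],"t18.png",(370,220,530,340),5);save(a["img"],"s18f.png");save(b["img"],"t18f.png")
```

```text
[ 421.49885706 -419.56191719  304.18860925] 40.12355509651386 [-0.88750923  0.58677951  0.61270758]
```

View pics/s18.png

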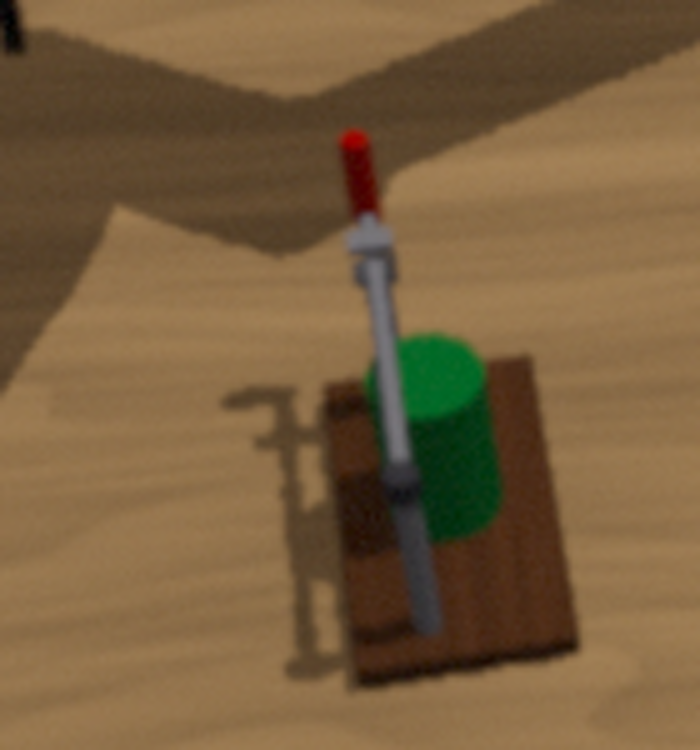

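View pics/t18.png

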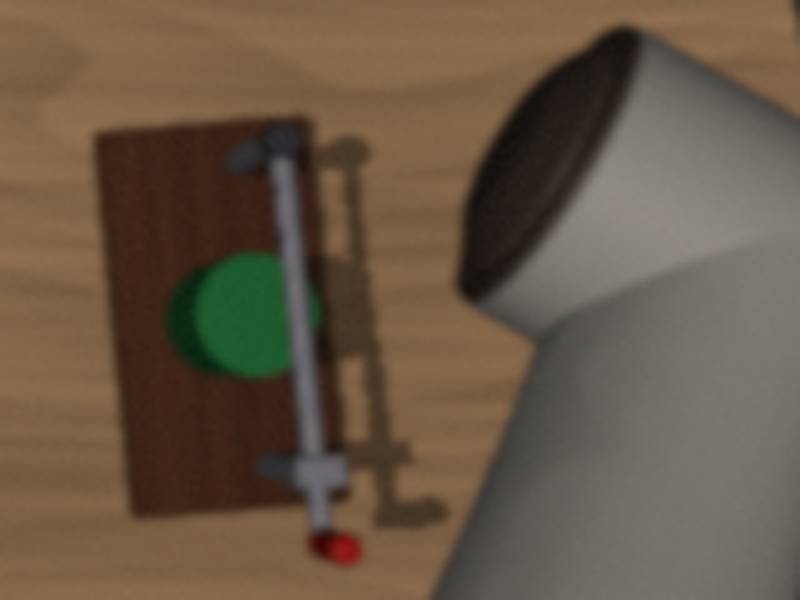

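View pics/s18f.png

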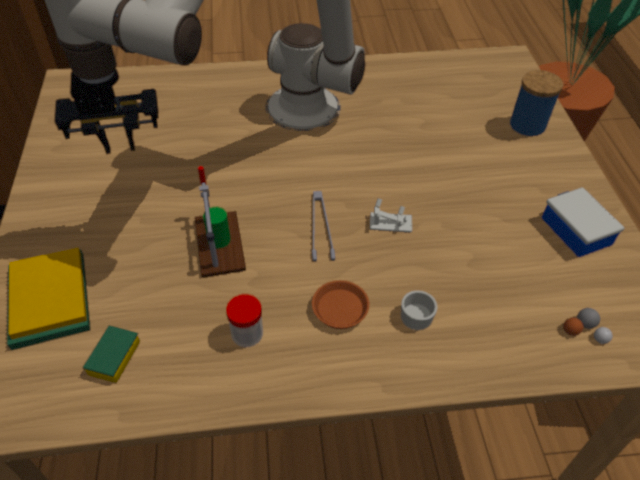

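Run:
```python
from h import *
a=cam("scene");b=cam("top")
print("beaker top",tri([b,a],[(421.4,283),(215.4,215.4)]))
print("pin",tri([b,a],[(439,329.8),(200.9,168)]))
print("hinge",tri([b,a],[(370+283/5,220+138/5),(130+401/5,140+483/5)]))
P=tri([b,a],[(439,329.8),(200.9,168)])[0];H=tri([b,a],[(370+283/5,220+138/5),(130+401/5,140+483/5)])[0]
d=(P-H)[:2];print(np.degrees(np.arctan2(d[1],d[0]))%360-185.4)
```

```text
beaker top (array([ 501.20476748, -241.2992056 ,   95.57882976]), [np.float64(3.0465326976140883), np.float64(3.04653269761402)])
pin (array([ 405.96500156, -265.57521289,  152.0559068 ]), [np.float64(2.4341919657019035), np.float64(2.434191965701929)])
hinge (array([ 576.24332289, -250.36322012,  110.73762797]), [np.float64(2.6807503692521606), np.float64(2.6807503692520442)])
-0.29497349748527313
```

```bash
python3 -c "
from bench import bot
print(bot.job_done())"
```

```text
the job is handed in; nothing more can be done
None
```

The beaker is upside down over the peg and the keeper bar is closed in its catch. I handed the job in at about 23.5 s of the 64 s allowed.

**How it went:** The tool cannot tilt, so I gripped the beaker near its closed end and turned it in the pads by levering its rim against the cradle's stop. I then carried it over the peg and pressed it down with about 18 N until it stopped. After letting go, I swung the bar by its red pin to the end of its travel; at about 22 N of push it no longer moved.

**Last checks:**
- **Beaker:** It stands upright, and its centre measured at (501, -241) mm, against a peg found at about (501, -242) mm. Its top read 95.6 mm, where a fully seated beaker would be 100 mm. The pin's top, measured the same way, also read about 4 mm low, so I take the beaker as fully seated.
- **Keeper:** The bar measured about 0.3° from closed, which is within the measuring error. The pictures show it under the catch plate.
- **Other things:** By eye in the last scene picture, the dish, ramekin, jar and tongs are where they started. The gripper was well away and touching nothing.

The two camera rays missed each other by 2–3 mm in these measurements, which fits the stated calibration error. No check failed.

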